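Lever open the matching unit and hold its tune plunger

TASK

Pick up the orange-handled opening blade, slip it under the overhanging front lip of the matching unit's black cover and lever the cover up and over until it lies fully open, keeping the gripper itself off the cover while it is being opened. Lay the blade down again, without dropping it, on its rest or on the bench, clear of the unit, then push the spring-loaded tune plunger inside the unit down with the fingers by about 12 mm, until its white band has just gone into the steel collar but well short of its bottom stop, and hold it there: the program finishes while still holding it down. Leave the loose coil and the meter where they are.

Things in the scene. Friction and masses are not known exactly. Their poses are not given: they have to be found in the camera images.
- unit: The matching unit, a grey open-topped case fixed to the bench, 110 (x) by 150 (y) by 60 mm high, walls 5 mm. Origin: centre of its underside. Its -x side is the front, with the cover's lip, turned towards the robot (yaw within 0.25 rad). Inside, a panel at height 20 mm carries the steel collar (40 mm across, top at height 30 mm) in the middle of the case with the plunger standing in it; only low parts (below 35 mm) stand elsewhere on the panel.
- cover (a joint): Angle of the unit's flat black cover with a yellow front edge (128 by 150 mm, 5 mm thick, 0.1 kg), rad. 0 = shut, lying on the rim with its underside at height 60 mm; hinged along the rear (+x) top edge of the case; it grows as the front edge rises, to a stop at 2.5 (leaning far over to the rear). A damped hinge: below 1.57 the cover falls shut by its weight, past that it falls open by itself.
- cover_hinge (a point): Point on the cover's hinge line, in the middle of its width: at the case's rear wall, 60 mm above the bench (underside of the cover). Turns with the cover.
- cover_lip (a point): Middle of the lower front edge of the cover, 128 mm from the hinge line. With the cover shut this lip overhangs the front wall by 18 mm along the full width, its underside 60 mm above the bench, and the room below it is free. Moves with the cover; with the cover shut its x axis points from the lip to the hinge.
- plunger_top (a point): Centre of the top face of the spring-loaded tune plunger: an upright round button 29 mm across, at the centre of the case. Released, its top stands 52 mm above the bench, 22 mm above the collar: the upper 10 mm are red, the 12 mm below are a white band. It moves straight down when pressed.
- plunger (a joint): Travel of the plunger, m: 0 = released, grows as it is pressed, bottom stop at 0.020. At 0.012 the white band has just vanished into the collar. Spring: 2 N at the start plus 0.25 N per mm, so 5 N at 12 mm; it springs back when let go.
- blade_grip (a point): Centre of the orange handle of the opening blade (0.08 kg): handle 100 long (its x), 18 wide (y), 20 mm high (z). At the start it lies level across its rest, this point 44 mm above the bench, and the fingers can go down 25 mm lower on either side in the middle of the handle. x points along the handle to the steel blade.
- blade_tip (a point): Middle of the end edge of the steel blade, 95 mm ahead of the handle's centre along its x and at half its height; the blade is 16 mm wide and 2.5 mm thick and sticks 45 mm out of the handle.
- rest: Grey tool rest fixed to the bench, base 120 (x) by 50 (y) by 6 mm, with two saddles (12 mm thick, 34 mm wide) 40 mm before and behind its middle, on which the handle lies with its underside at height 34 mm, between cheeks 24 mm apart that reach to height 42 mm. Origin: centre of its underside; x along the tool.
- tin: Flat brass-coloured tin, 130 by 170 by 35 mm high, with foam and spare copper coils in it, fixed to the bench on the side of the unit away from the rest. Origin: centre of its underside. Not to be used.
- coil_center (a point): Centre of a loose copper-wound plug-in coil, about 80 mm long, 32 mm wide and 28 mm high, lying on the bench. Leave it alone.
- meter_center (a point): Centre of a loose black hand-held meter, 110 by 62 by 26 mm, lying on the bench. Leave it alone.
Not all that is in view belongs to the job. There is more than one size of the unit; the one meant has the size given above. Of the things that look like the part that bears blade_grip, the smaller one is meant.

How it is judged:
By the outcome, as a careful person would: the job done as asked, in the order asked, and still so for the second after the job is handed in, while the arm keeps its last pose, push and grip.
It also fails if it takes over 58 s, if anything falls off the work surface, if the arm or the gripper's body presses on something with over 40 N, if the wrist force passes 120 N, or if a joint passes its speed limit or range.

ROBOT

A 6-joint arm with a two-finger parallel gripper is mounted at the origin on the work surface. World frame = base frame: x ahead of the robot, y to its left, z up, the work surface at z = 0. Lengths are in m, angles in rad, forces in N, time in s.
With the tool pointing down it reaches from about 0.4 to 0.825 m from the base axis. Payload 7 kg.
Tool frame: the origin (TCP) lies on the centre line of the jaws, within the pads' length; the fingertips stand 25 mm ahead of it and the grasp point (between the pads) lies 6 mm ahead of it; z points along the fingers, y is the direction in which the jaws open and shut (so a half turn about z gives the same grasp; the last joint's range is limited). The gripper opens to 88 mm and grips with 3 to 60 N. Pads are 19 mm wide; open, the fingers measure 130 mm over their backs; the gripper's body (78 mm by 193 mm) begins 47 mm behind the grasp point.
Start: joints at [1.605, 0.359, 0.012, 0, -1.224, -0.288], TCP at [0.169, 0.653, 0.252] pointing down, gripper open.
Joint ranges: [-3.07, 3.07], [-1.43, 2.12], [-1.02, 1.25], [-3.03, 1.67], [-3.05, -0], [-3.03, 3.03]. Speed limits (rad/s): [2.39, 2.39, 3.01, 3.14, 3.14, 3.14].

INTERFACE

Orientations are given as [roll, pitch, yaw] about the fixed x, y, z axes, in that order (R = Rz(yaw) Ry(pitch) Rx(roll)).
In Python, from station import * gives the robot as it stands. The module is installed in compiled form; this text tells all that it offers.
- The arm moves only by the tool step_arm, never from a script. Its argument "commands" is text: rows parted by semicolons, each of 6 numbers parted by spaces: the shift along the tool's x, y, z in mm, then the turn, a rotation vector about the tool's x, y, z in rad. A call has 1 to 8 rows; each row shifts and turns the commanded pose from where the row before left it, along the tool's axes as they then stand; what a row does not reach is not made up. A row lasts 1/8 s, in which the tool goes at most 62.5 mm and 10.7 degrees, less where a joint would pass 70% of its speed; a pose out of reach is approached as far as the arm can. A call is refused whole if a number of a shift passes 62.5 or a number of a turn 0.188, either way. A call with a gripper value outside its range is refused whole. "jaw" is the finger opening in mm, from 0 to 87.6, set as the call begins (left out, the last holds). The fingers move at their own pace and stop on an object; "grip_force" is the grip in N (left out, the last holds). Time passes only in rows, so rows that do not move let the fingers close. It gives the time, the measured TCP pose, the force and the opening at its end, in the units of the state.
- get_state(): the state, without advancing time (a new reading comes with each control period).
- grab_frame(name): name is "scene" or "top" or "wrist"; returns a dict with "frame" (480x640x3 uint8, red, green, blue), "fovy" (degrees; the focal length in pixels is half the picture's height over the tangent of half this angle, whatever the lens; pixels are square), "cx", "cy" (the principal point, pixels), "rvec" (rotation vector, rad) and "tvec" (3), from world to camera coordinates, as OpenCV has them; the wrist camera has in their place "tool_from_camera" (4x4, takes a point from camera to tool coordinates, whose origin is the TCP and whose axes are the flange's). Camera axes: x right, y down, z forward; pixel columns grow to the right and rows downward; lengths in m; the calibration is good to about 2 mm. The wrist camera is an equidistant fisheye: a pixel r from the principal point sees the ray r / f radians off the axis. A picture is of the moment at which its call begins: read the wrist's pose just before it. There is no depth.
- job_done(): hands the job in, once; it reports no verdict.
Trained networks look in a picture, given as the dict that the camera call returned (one of the last four; its "shot" number tells which), for a name from the list of things; names that differ only in an ending like _2 or _b are one class to them, and where a whole thing is asked for, a point or a joint stands for the part that bears it (a point fixed in the world has none). Each returns a list of dicts, best first, with "conf" (0 to 1); they miss things now and then, are a little off and sometimes report something else, mostly with a low value. They report only what shows in the picture. A call takes as long as a camera call. They do not tell look-alikes from the thing itself.
- recognise(picture, name): "pixel" ([column, row] in pixels, amid what is visible of it).
The state is a dict: "t": time; "q": joint angles; "qd": joint speeds; "joint_efforts": joint torques, N m; "eef_pos": TCP position; "ee_rot": TCP orientation; "force": force on the tool from outside, world axes, zero at the start; "moment": the same for the moment, N m; "width": finger opening in m.
Only numpy, scipy, OpenCV 4.12 (cv2) and the standard library are available. Lean on these libraries where they do the work, as an engineer would, in place of code of your own. Each camera call takes 0.05 s, during which the arm holds its last target.

## Working session

There is one attempt and no reset: what is moved stays moved. The work goes in short steps, Python scripts to look and compute and a tool call to move; the robot and the scene stay as the last step left them, time stands still between calls to the robot, and variables do not carry over. Pictures are saved under pics/ and viewed, and the job is handed in when it is done.

Besides the shell and the picture viewer there is one more tool, called after ">>>" in YAML: its name, and indented under it one key for each argument. step_arm: Moves the arm, as the interface text tells. Its arguments: {"type":"object","properties":{"commands":{"type":"string"},"jaw":{"type":"number"},"grip_force":{"type":"number"}},"required":["commands"]}

```bash
mkdir -p pics; ls; cat > h.py <<'E'
import numpy as np, cv2
from station import *
from scipy.spatial.transform import Rotation as R
def save(f,name): cv2.imwrite('pics/'+name,f['frame'][:,:,::-1])
def foc(p): return 240/np.tan(np.radians(p['fovy'])/2)
def cam(p,st=None):
    # returns Rwc (cam->world), origin
    if 'rvec' in p:
        Rm=cv2.Rodrigues(np.array(p['rvec'],float))[0]; t=np.array(p['tvec'],float).ravel()
        return Rm.T, -Rm.T@t
    T=np.array(p['tool_from_camera']); Rt=R.from_euler('xyz',st['ee_rot']).as_matrix()
    return Rt@T[:3,:3], np.array(st['eef_pos'])+Rt@T[:3,3]
def ray(p,px,st=None):
    f=foc(p); d=np.array([px[0]-p['cx'],px[1]-p['cy']])/f
    if 'rvec' in p: v=np.array([d[0],d[1],1.])
    else:
        r=np.linalg.norm(d); v=np.array([*(d/r*np.sin(r) if r>0 else d),np.cos(r)])
    Rw,o=cam(p,st); v=Rw@v; return o,v/np.linalg.norm(v)
def atz(p,px,z,st=None):
    o,v=ray(p,px,st); return o+v*(z-o[2])/v[2]
def proj(p,P,st=None):
    Rw,o=cam(p,st); c=Rw.T@(np.array(P)-o); f=foc(p)
    if 'rvec' in p: return np.array([p['cx']+f*c[0]/c[2],p['cy']+f*c[1]/c[2]])
    rr=np.hypot(c[0],c[1]); th=np.arctan2(rr,c[2]); return np.array([p['cx'],p['cy']])+f*th*c[:2]/rr
E
python3 - <<'E'
from h import *
st=get_state(); print(st)
for n in ['scene','top','wrist']:
    p=grab_frame(n); save(p,n+'0.png'); print(n,p['fovy'],p['cx'],p['cy'],cam(p,st)[1],p['shot'])
    for k in ['unit','blade_grip','blade_tip','rest','plunger_top','cover_lip','coil_center','meter_center','tin']:
        print(k,[(np.round(d['pixel']),round(d['conf'],2)) for d in recognise(p,k)])
E
```

```text
pics
{'t': 0.0, 'q': array([ 1.60508241e+00,  3.59378730e-01,  1.10551011e-02, -3.24908486e-04,
       -1.22407796e+00, -2.88102675e-01]), 'qd': array([-0.00163842, -0.00018937,  0.00047984, -0.00041722,  0.00013216,
        0.00063009]), 'joint_efforts': array([ 2.03467163e-03, -5.82731438e+01,  2.93045783e+01,  6.99692577e+00,
        6.83535865e-03, -1.56391293e-04]), 'eef_pos': array([0.16940929, 0.6529404 , 0.25063083]), 'ee_rot': array([ 3.13996676e+00, -1.63303542e-04, -2.53927110e-01]), 'force': array([-0.17723663,  0.45641793, -0.86610455]), 'moment': array([-0.02341784,  0.00621632, -0.00033636]), 'width': 0.08743686192478071}
scene 56.73058429660875 320.43124380451303 241.96924719041357 [0.8013873  0.46665712 0.73999199] 1
unit [(array([354., 142.]), 0.72)]
blade_grip [(array([254., 157.]), 0.92), (array([398., 267.]), 0.92)]
blade_tip [(array([253., 156.]), 0.74), (array([399., 264.]), 0.64), (array([244., 257.]), 0.31)]
rest [(array([260., 170.]), 0.95)]
plunger_top []
cover_lip [(array([358., 130.]), 0.79), (array([243., 261.]), 0.77)]
coil_center [(array([184., 213.]),
[... 186 characters left out ...]
.01230275 1.05445453] 2
unit [(array([466., 391.]), 0.62), (array([349., 176.]), 0.61), (array([349., 175.]), 0.5)]
blade_grip [(array([281., 329.]), 0.91), (array([503., 259.]), 0.62)]
blade_tip [(array([282., 332.]), 0.96), (array([504., 254.]), 0.84)]
rest [(array([488., 268.]), 0.93)]
plunger_top []
cover_lip [(array([468., 397.]), 0.91), (array([348., 175.]), 0.83)]
coil_center [(array([464., 157.]), 0.75)]
meter_center [(array([204., 144.]), 0.91)]
tin [(array([162., 269.]), 0.55)]
wrist 65.70646984690485 314.69953299602486 240.19469276495698 [0.24154702 0.63461026 0.3840527 ] 3
unit []
blade_grip []
blade_tip []
rest []
plunger_top []
cover_lip []
coil_center []
meter_center []
tin []
```

View pics/scene0.png

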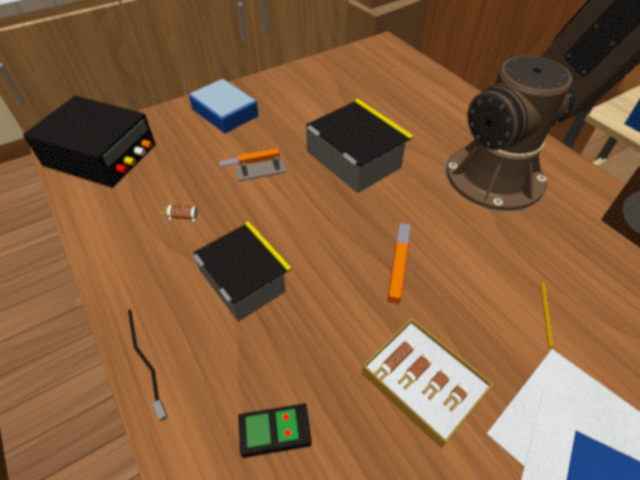

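View pics/top0.png

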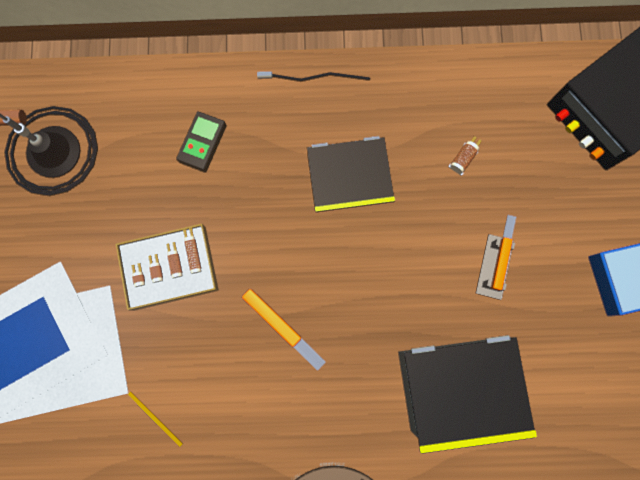

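View pics/wrist0.png

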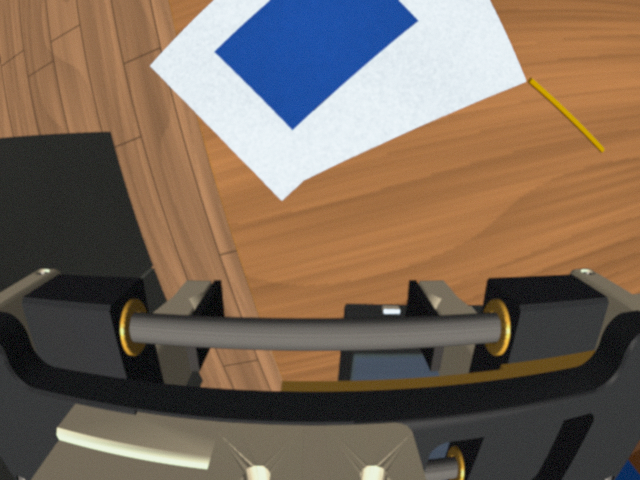

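```bash
python3 - <<'E'
from h import *
p=grab_frame('top'); s=grab_frame('scene')
def big(p,x0,y0,w,h,n,k): 
    cv2.imwrite('pics/'+n,cv2.resize(p['frame'][y0:y0+h,x0:x0+w,::-1],None,fx=k,fy=k,interpolation=cv2.INTER_CUBIC))
big(p,290,120,130,100,'t_unit.png',6)
big(p,450,200,100,110,'t_blade.png',5)
big(s,180,210,130,120,'s_unit.png',5)
big(s,210,130,100,70,'s_blade.png',8)
for nm,c in {'small':[(307,148),(384,138),(394,199),(315,206)],'big':[(400,352),(516,337),(536,432),(420,447)]}.items():
    P=[atz(p,a,.065) for a in c]; print(nm,np.round(P,3).tolist(),[round(np.linalg.norm(P[i]-P[i-1]),3) for i in range(4)])
print('coil',atz(p,(464,157),.014),'meter',atz(p,(204,144),.013))
print('handle ends',atz(p,(499,291),.044),atz(p,(508,239),.044),'tip',atz(p,(511,216),.044))
print('loose ends',atz(p,(246,293),.012),atz(p,(322,366),.012))
E
```

```text
small [[0.707, 0.031, 0.065], [0.722, -0.116, 0.065], [0.602, -0.129, 0.065], [0.593, 0.019, 0.065]] [np.float64(0.115), np.float64(0.148), np.float64(0.121), np.float64(0.149)]
big [[0.32, -0.126, 0.065], [0.341, -0.335, 0.065], [0.177, -0.355, 0.065], [0.157, -0.152, 0.065]] [np.float64(0.165), np.float64(0.21), np.float64(0.165), np.float64(0.204)]
coil [ 0.69625939 -0.28018389  0.014     ] meter [0.74073972 0.23969202 0.013     ]
handle ends [ 0.42571563 -0.31794315  0.044     ] [ 0.52306381 -0.34280835  0.044     ] tip [ 0.5671336  -0.35220057  0.044     ]
loose ends [0.43788082 0.15702769 0.012     ] [0.29640473 0.01461019 0.012     ]
```

View pics/t_unit.png

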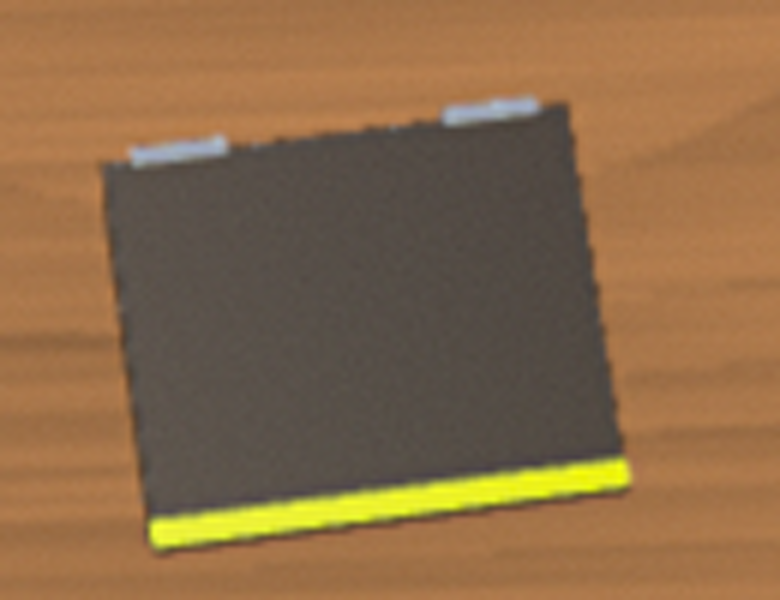

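View pics/t_blade.png

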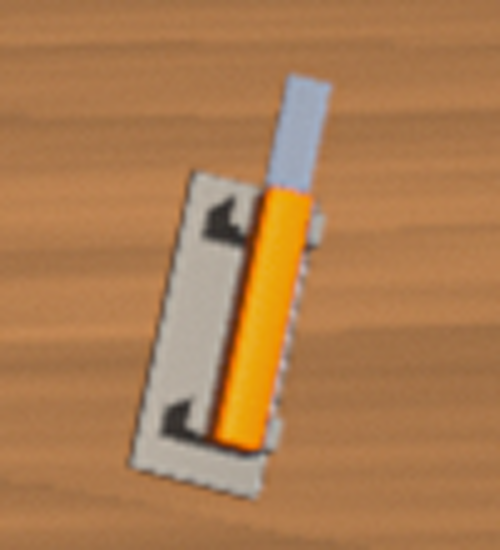

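View pics/s_blade.png

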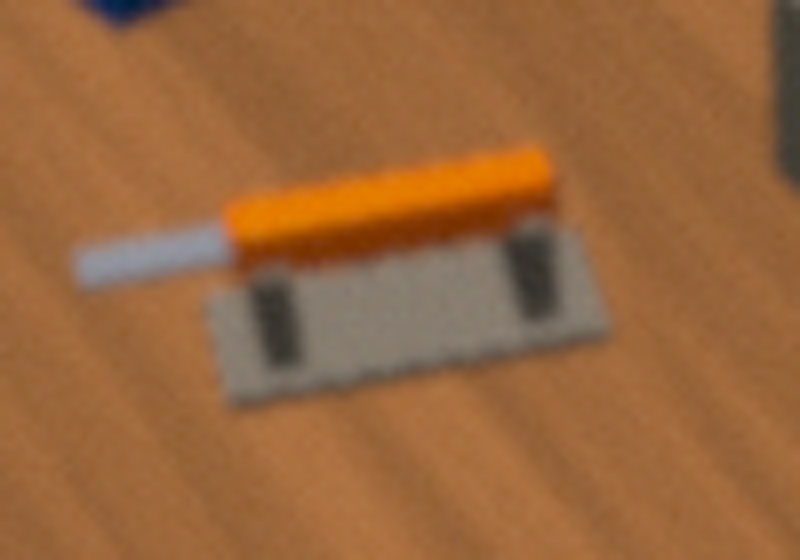

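View pics/s_unit.png

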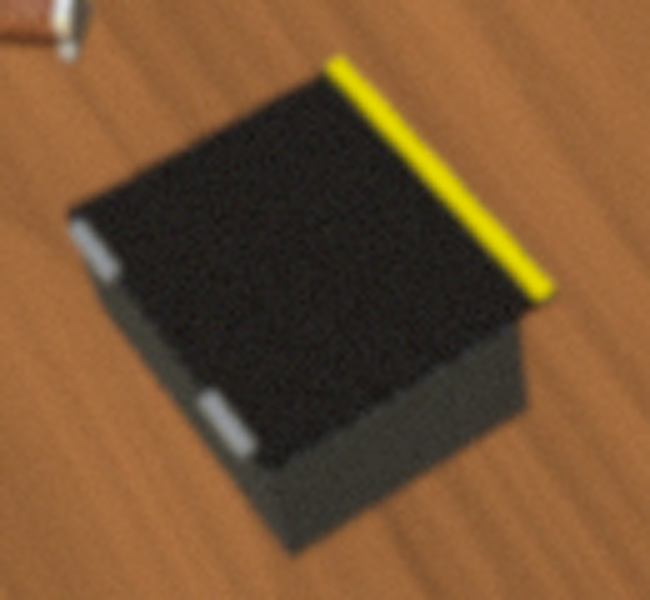

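```bash
python3 - <<'E'
from h import *
from scipy.optimize import least_squares
p=grab_frame('top'); s=grab_frame('scene')
# order RL RR FR FL
T=[(307.2,147.5),(385,137),(395.3,201.7),(315.3,211.7)]
S=[(234.5,303),(194.5,252),(246.3,221.8),(290.3,268.5)]
def model(v,w=.15):
    x,y,a=v; c,s_=np.cos(a),np.sin(a)
    return [np.array([x+c*u-s_*t,y+s_*u+c*t,.065]) for u,t in [(.055,w/2),(.055,-w/2),(-.073,-w/2),(-.073,w/2)]]
def res(v,use):
    r=[]
    for q,X in ((p,T),(s,S)):
        if q['shot'] in use: r+= [proj(q,P)-np.array(a) for P,a in zip(model(v),X)]
    return np.ravel(r)
for use in ((p['shot'],),(s['shot'],),(p['shot'],s['shot'])):
    o=least_squares(res,[.65,-.05,.1],args=(use,)); print('unit',np.round(o.x,4),np.round(res(o.x,use).reshape(-1,2),1).tolist())
# blade: top-face: handle front mid, rear mid (z .054), tip (z .044)
Tb=[(508.2,238.2),(497.2,288.8),(511.8,216)]
Sb=[(210+250/8,130+200/8),None,(210+78/8,130+268/8)]
def mb(v):
    x,y,a=v; c,s_=np.cos(a),np.sin(a)
    return [np.array([x+c*u,y+s_*u,z]) for u,z in [(.05,.054),(-.05,.054),(.095,.045)]]
f=lambda v:np.ravel([proj(p,P)-np.array(a) for P,a in zip(mb(v),Tb)])
o=least_squares(f,[.47,-.33,-.25]); print('blade',np.round(o.x,4),np.round(f(o.x),1))
print('scene check', [np.round(proj(s,P),1) for P in mb(o.x)])
E
```

```text
unit [ 0.6616 -0.0493  0.1005] [[-0.1, -0.4], [-0.0, 0.1], [-0.2, 0.0], [0.4, 0.3]]
unit [ 0.6645 -0.048   0.1187] [[-0.8, 1.0], [-2.2, 0.3], [1.7, -0.5], [1.5, -1.4]]
unit [ 0.663  -0.0488  0.1086] [[-0.5, -0.8], [-0.6, -0.9], [-0.2, -1.0], [0.5, -0.2], [-0.8, 0.3], [-1.5, -0.7], [2.7, -1.0], [1.8, -1.6]]
blade [ 0.476  -0.3258 -0.2935] [ 0.2 -0.5 -0.2  0.5 -0.  -0. ]
scene check [array([238.5, 156.5]), array([279.7, 149.3]), array([220.3, 162.8])]
```

```bash
cat > plan.py <<'E'
from h import *
def plan(wps, st=None, step=.06):
    """wps: (x,y,z,pitch_up,yaw); tool-down, pitch_up raises tool x. prints rows"""
    st=st or get_state()
    pos=np.array(st['eef_pos']); Rm=R.from_euler('xyz',st['ee_rot'])
    for w in wps:
        tgt=np.array(w[:3]); Rt=R.from_euler('ZYX',[w[4],-w[3],np.pi])
        dr=(Rm.inv()*Rt).as_rotvec(); n=int(max(np.ceil(np.linalg.norm(tgt-pos)/step-1e-6),np.ceil(np.linalg.norm(dr)/.16),1))
        Rs=R.from_rotvec(dr/n)
        print('->',np.round(w,3),'n',n)
        rows=[]
        for i in range(n):
            d=Rm.inv().apply((tgt-pos)/n)*1000
            rows.append(' '.join(f'{a:.1f}' for a in d)+' '+' '.join(f'{a:.3f}' for a in dr/n)); Rm=Rm*Rs
        print(rows[0] if len(set(rows))==1 else '; '.join(rows)); pos=tgt; Rm=Rt
E
python3 - <<'E'
from plan import *
plan([(.5,.4,.25,0,-.2935),(.6,.0,.25,0,-.2935),(.476,-.3258,.2,0,-.2935)])
E
```

```text
-> [ 0.5    0.4    0.25   0.    -0.294] n 7
54.8 23.2 0.2 0.000 -0.000 0.006; 54.9 22.9 0.2 0.000 -0.000 0.006; 55.0 22.6 0.2 0.000 -0.000 0.006; 55.2 22.2 0.2 0.000 -0.000 0.006; 55.3 21.9 0.2 0.000 -0.000 0.006; 55.4 21.6 0.2 0.000 -0.000 0.006; 55.5 21.3 0.2 0.000 -0.000 0.006
-> [ 0.6    0.     0.25   0.    -0.294] n 7
30.2 50.6 0.0 0.000 0.000 0.000
-> [ 0.476 -0.326  0.2    0.    -0.294] n 6
-4.1 58.0 8.3 0.000 0.000 0.000
```

>>> step_arm:
  commands: "55 23 0 0 0 0.006; 55 23 0 0 0 0.006; 55 23 0 0 0 0.006; 55 22 0 0 0 0.006; 55 22 0 0 0 0.006; 55 22 0 0 0 0.006; 55 21 0 0 0 0.006"
  jaw: 60

```text
t: 2.58
eef_pos: [0.4999, 0.3984, 0.2519]
ee_rot: [-3.141, -0.0, -0.296]
force: [-0.3, 0.5, 0.5]
width: 0.0599
```

>>> step_arm:
  commands: "30 50 0 0 0 0; 30 51 0 0 0 0; 30 51 0 0 0 0; 30 51 0 0 0 0; 30 51 0 0 0 0; 30 51 0 0 0 0; 30 50 0 0 0 0"

```text
t: 3.45
eef_pos: [0.5962, -0.0029, 0.252]
ee_rot: [-3.141, -0.001, -0.296]
force: [1.3, -0.3, -0.9]
width: 0.0602
```

>>> step_arm:
  commands: "-4 58 8 0 0 0; -4 58 8 0 0 0; -4 58 8 0 0 0; -4 58 8 0 0 0; -4 58 8 0 0 0; -4 58 8 0 0 0; 0 0 0 0 0 0"

```text
t: 4.32
eef_pos: [0.4694, -0.3299, 0.2027]
ee_rot: [3.141, 0.002, -0.301]
force: [0.4, 0.7, 0.8]
width: 0.0602
```

```bash
python3 - <<'E'
from plan import *
st=get_state(); p=grab_frame('wrist'); save(p,'w1.png')
print(st['t'],st['eef_pos'],st['ee_rot'],st['width'],st['q'])
for k in ['blade_grip','blade_tip']: print([(np.round(d['pixel']),round(d['conf'],2)) for d in recognise(p,k)])
x,y,a=.476,-.3258,-.2935; c,s=np.cos(a),np.sin(a)
for u,z in [(.05,.054),(-.05,.054),(.095,.045),(0,.054)]: print(u,proj(p,(x+c*u,y+s*u,z),st))
plan([(.476,-.3258,.12,0,-.2935),(.476,-.3258,.05,0,-.2935)],st)
E
```

```text
4.325 [ 0.46936548 -0.3298899   0.20272561] [ 3.14140654e+00  1.61900352e-03 -3.00624431e-01] 0.060161062682021475 [-2.71655151e-01  2.31328531e-01 -2.84406124e-01  1.59802239e-04
 -1.05668539e+00  1.54174850e+00]
[(array([308., 194.]), 0.65)]
[(array([305., 193.]), 0.82)]
0.05 [306.74276869 161.91618858]
-0.05 [308.21832721 285.19031824]
0.095 [306.48544959 103.78672834]
0 [307.4453978  226.04528815]
-> [ 0.476 -0.326  0.12   0.    -0.294] n 2
2.6 -2.9 41.4 0.000 0.001 -0.004
-> [ 0.476 -0.326  0.05   0.    -0.294] n 2
0.0 -0.0 35.0 0.000 0.000 0.000
```

View pics/w1.png

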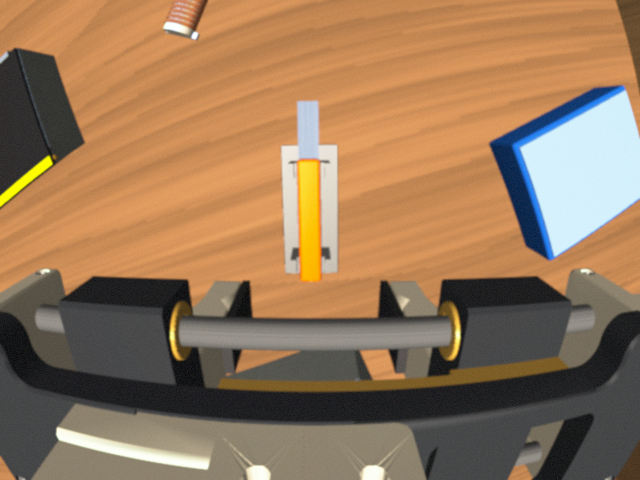

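>>> step_arm:
  commands: "4 -2 41 0 0 -0.004; 4 -1 41 0 0 -0.004; 0 0 0 0 0 0"

```text
t: 4.85
eef_pos: [0.479, -0.3245, 0.1192]
ee_rot: [-3.141, 0.006, -0.286]
force: [-0.1, 0.1, -0.0]
width: 0.0602
```

```bash
python3 - <<'E'
from plan import *
st=get_state(); p=grab_frame('wrist'); save(p,'w2.png')
print(st['t'],st['eef_pos'],st['ee_rot'],st['width'])
x,y,a=.476,-.3258,-.2935; c,s=np.cos(a),np.sin(a)
for u,z in [(.05,.054),(-.05,.054),(.095,.045),(0,.054)]: print(u,proj(p,(x+c*u,y+s*u,z),st))
plan([(.476,-.3258,.05,0,-.2935)],st)
E
```

```text
4.85 [ 0.47904194 -0.324539    0.11920518] [-3.14126917  0.00550661 -0.28609643] 0.06023208276585415
0.05 [319.68520062 186.4488346 ]
-0.05 [317.74001634 347.52395834]
0.095 [320.23637807 103.89168794]
0 [318.70055775 273.67834401]
-> [ 0.476 -0.326  0.05   0.    -0.294] n 2
-1.1 1.0 34.6 -0.000 0.003 0.004; -1.2 1.0 34.6 -0.000 0.003 0.004
```

View pics/w2.png

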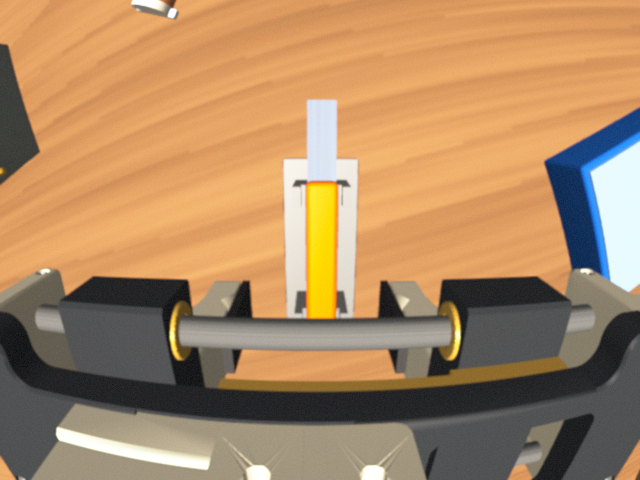

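>>> step_arm:
  commands: "0 1.6 23 0 0.003 0; 0 1.6 23 0 0.003 0; 0 0 23 0 0 0; 0 0 0 0 0 0"

```text
t: 5.4
eef_pos: [0.4798, -0.3292, 0.0533]
ee_rot: [3.141, -0.006, -0.287]
force: [-0.1, 0.8, 1.1]
width: 0.0599
```

>>> step_arm:
  commands: "0 0 0 0 0 0; 0 0 0 0 0 0; 0 0 0 0 0 0; 0 0 0 0 0 0; 0 0 0 0 0 0; 0 0 0 0 0 0"
  jaw: 10
  grip_force: 35

```text
t: 6.15
eef_pos: [0.4794, -0.3296, 0.0527]
ee_rot: [3.142, -0.006, -0.288]
force: [-0.9, 0.0, 2.6]
width: 0.0179
```

```bash
python3 - <<'E'
from plan import *
st=get_state(); p=grab_frame('wrist'); save(p,'w3.png')
print({k:np.round(st[k],4) for k in ('t','eef_pos','ee_rot','width','force','moment')})
E
```

```text
{'t': np.float64(6.15), 'eef_pos': array([ 0.4794, -0.3296,  0.0527]), 'ee_rot': array([ 3.1415, -0.0061, -0.2877]), 'width': np.float64(0.0179), 'force': array([-0.8764,  0.0035,  2.5679]), 'moment': array([ 0.2476,  0.1729, -0.03  ])}
```

View pics/w3.png

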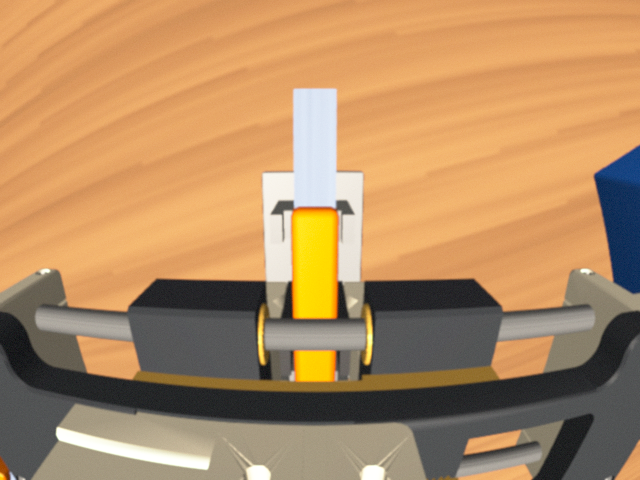

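>>> step_arm:
  commands: "0 0 -10 0 0 0; 0 0 -30 0 0 0; 0 0 -50 0 0 0; 0 0 -50 0 0 0; 0 0 0 0 0 0; 0 0 0 0 0 0"

```text
t: 6.95
eef_pos: [0.4781, -0.3291, 0.1926]
ee_rot: [-3.141, -0.006, -0.288]
force: [-0.3, 0.2, -1.7]
width: 0.0179
```

```bash
python3 - <<'E'
from plan import *
st=get_state(); p=grab_frame('wrist'); save(p,'w4.png'); s=grab_frame('scene'); save(s,'s4.png')
print({k:np.round(st[k],4) for k in ('t','eef_pos','ee_rot','width','force','moment')})
Rt=R.from_euler('xyz',st['ee_rot']);e=st['eef_pos']
for nm,v in (('tip',(95,0,-9)),('tip+3',(95,0,9)),('tip nominal',(95,0,8.7))):
    P=e+Rt.apply(np.array(v)/1000); print(nm,P,proj(p,P,st),proj(s,P))
u=(.6616,-.0493,.1005); a=u[2];c,sn=np.cos(a),np.sin(a)
W=lambda x,y=0:np.array([u[0]+c*x-sn*y,u[1]+sn*x+c*y])
print('lip',W(-.073),'tcp for tip 30mm before lip',W(-.073-.03-.095))
cv2.imwrite('pics/s4c.png',cv2.resize(s['frame'][80:220,150:350,::-1],None,fx=4,fy=4,interpolation=cv2.INTER_CUBIC))
E
```

```text
{'t': np.float64(6.95), 'eef_pos': array([ 0.4781, -0.3291,  0.1926]), 'ee_rot': array([-3.1411, -0.0062, -0.2882]), 'width': np.float64(0.0179), 'force': array([-0.2541,  0.1672, -1.7457]), 'moment': array([ 0.0195,  0.0953, -0.0665])}
tip [ 0.56914091 -0.35604964  0.20217118] [315.3505522  75.959475 ] [205.69326641 104.69803341]
tip+3 [ 0.56924939 -0.35607323  0.18417152] [315.28109753  83.53832406] [207.33019392 112.07044764]
tip nominal [ 0.56924758 -0.35607284  0.18447152] [315.28211229  83.42740564] [207.30330283 111.94933521]
lip [ 0.58896835 -0.05662416] tcp for tip 30mm before lip [ 0.46459908 -0.06916552]
```

View pics/w4.png

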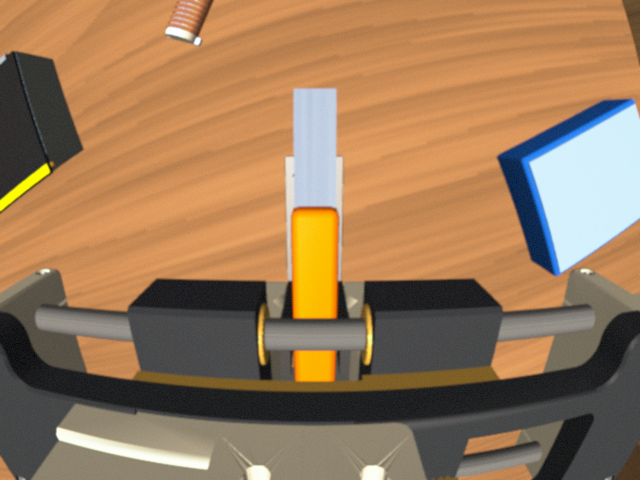

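View pics/s4c.png

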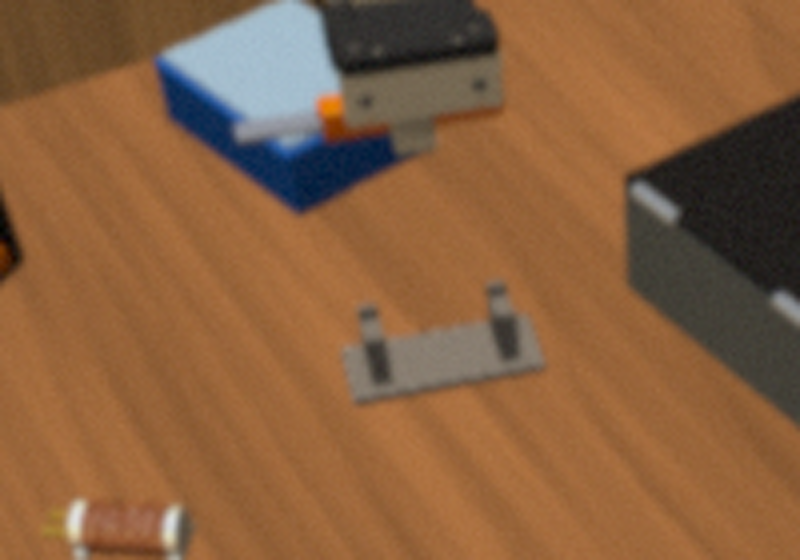

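```bash
python3 - <<'E'
from plan import *
u=(.6616,-.0493,.1005); a=u[2];c,sn=np.cos(a),np.sin(a)
W=lambda x,y=0:np.array([u[0]+c*x-sn*y,u[1]+sn*x+c*y])
T=W(-.073-.03-.092); print(T)
plan([(*T,.18,0,.1),(*T,.059,0,.1)])
E
```

```text
[ 0.46758395 -0.06886453]
-> [ 0.468 -0.069  0.18   0.     0.1  ] n 5
-16.7 -49.3 2.2 0.000 -0.001 -0.078; -12.9 -50.4 2.2 0.000 -0.001 -0.078; -8.9 -51.3 2.3 0.000 -0.001 -0.078; -4.9 -51.8 2.3 0.000 -0.001 -0.078; -0.9 -52.1 2.3 0.000 -0.001 -0.078
-> [ 0.468 -0.069  0.059  0.     0.1  ] n 3
0.0 -0.0 40.3 0.000 0.000 0.000
```

>>> step_arm:
  commands: "-17 -49 2 0 0 -0.078; -13 -50 2 0 0 -0.078; -9 -51 2 0 0 -0.078; -5 -52 2 0 0 -0.078; -1 -52 2 0 0 -0.078; 0 0 40 0 0 0; 0 0 40 0 0 0; 0 0 20 0 0 0"

```text
t: 8.05
eef_pos: [0.4658, -0.0703, 0.0792]
ee_rot: [3.139, -0.001, 0.103]
force: [0.4, 0.8, -0.2]
width: 0.0176
```

>>> step_arm:
  commands: "0 0 0 0 0 0; 0 0 0 0 0 0"

```text
t: 8.3
eef_pos: [0.468, -0.0702, 0.0823]
ee_rot: [3.139, -0.005, 0.102]
force: [1.0, -0.0, -0.1]
width: 0.0178
```

```bash
cat > look.py <<'E'
from plan import *
import sys
u=(.6616,-.0493,.1005); a=u[2];c,sn=np.cos(a),np.sin(a)
W=lambda x,y=0:np.array([u[0]+c*x-sn*y,u[1]+sn*x+c*y])
def inU(P): d=np.array(P[:2])-u[:2]; return np.array([c*d[0]+sn*d[1],-sn*d[0]+c*d[1],P[2]])
def look(n):
    st=get_state(); out=[]
    for k,(x0,y0,x1,y1,f) in {'wrist':(0,0,640,480,1),'scene':(150,80,330,330,3),'top':(280,60,460,320,3)}.items():
        p=grab_frame(k); im=p['frame'][y0:y1,x0:x1,::-1]
        out.append(cv2.resize(im,(int((x1-x0)*480/(y1-y0)),480),interpolation=cv2.INTER_CUBIC))
    for o,k in zip(out,'wst'): cv2.imwrite(f'pics/{n}_{k}.png',o)
    cv2.imwrite(f'pics/{n}_st.png',np.hstack(out[1:]))
    print({k:np.round(st[k],4).tolist() for k in ('t','eef_pos','ee_rot','width','force','moment')})
    Rt=R.from_euler('xyz',st['ee_rot']); print('tip in unit frame',np.round(inU(st['eef_pos']+Rt.apply([.092,0,.009])),4))
    return st
if __name__=='__main__': look(sys.argv[1])
E
python3 look.py a1
```

```text
{'t': 8.3, 'eef_pos': [0.468, -0.0702, 0.0823], 'ee_rot': [3.139, -0.0053, 0.1023], 'width': 0.0178, 'force': [0.9647, -0.0454, -0.0968], 'moment': [-0.0263, -0.0166, 0.0109]}
tip in unit frame [-0.1026 -0.0013  0.0738]
```

View pics/a1_w.png

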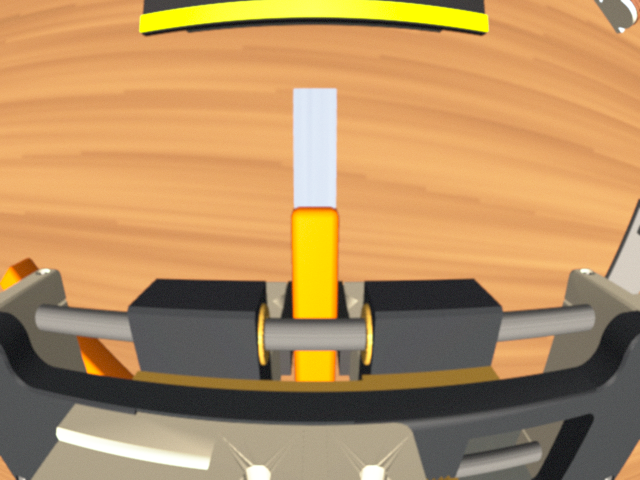

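View pics/a1_st.png

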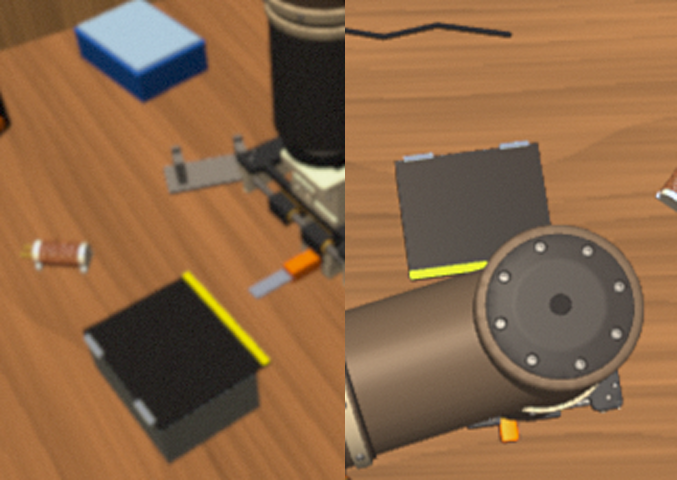

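```bash
python3 - <<'E'
from look import *
st=get_state(); p=grab_frame('wrist')
for y in (.075,0,-.075):
  for z in (.06,.065): print(y,z,np.round(proj(p,(*W(-.073,y),z),st),1))
plan([(st['eef_pos'][0],st['eef_pos'][1],.059,0,.1)],st)
cv2.imwrite('pics/lip.png',cv2.resize(p['frame'][0:120,120:500,::-1],None,fx=2,fy=2))
E
```

```text
0.075 0.06 [144.6  43.2]
0.075 0.065 [139.9  40.8]
0 0.06 [312.   29.6]
0 0.065 [312.   26.2]
-0.075 0.06 [480.2  43.2]
-0.075 0.065 [484.8  40.8]
-> [ 0.468 -0.07   0.059  0.     0.1  ] n 1
-0.2 -0.1 23.9 0.002 -0.007 0.002
```

View pics/lip.png

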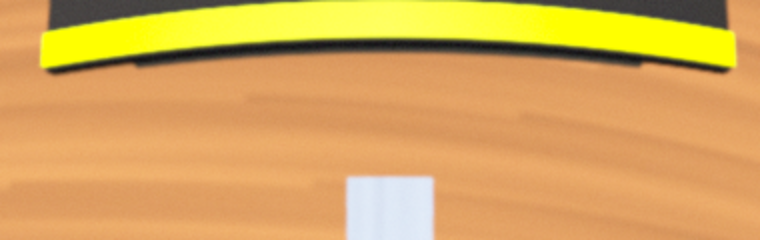

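>>> step_arm:
  commands: "0 0 24 0 -0.005 0; 0 0 0 0 0 0; 0 0 0 0 0 0"

```text
t: 8.88
eef_pos: [0.4683, -0.0702, 0.0588]
ee_rot: [3.139, -0.001, 0.102]
force: [0.1, -1.1, -0.5]
width: 0.0178
```

>>> step_arm:
  commands: "15 0 0 0 0 0; 15 0 0 0 0 0; 14 0 0 0 0 0; 0 0 0 0 0 0; 0 0 0 0 0 0"

```text
t: 9.5
eef_pos: [0.5111, -0.0658, 0.0577]
ee_rot: [3.139, 0.001, 0.102]
force: [0.4, -0.1, -0.7]
width: 0.0175
```

```bash
python3 look.py a2
```

```text
{'t': 9.5, 'eef_pos': [0.5111, -0.0658, 0.0577], 'ee_rot': [3.1393, 0.0005, 0.1018], 'width': 0.0175, 'force': [0.3773, -0.0673, -0.6682], 'moment': [0.0336, 0.0251, -0.0095]}
tip in unit frame [-0.0594 -0.0013  0.0487]
```

View pics/a2_w.png

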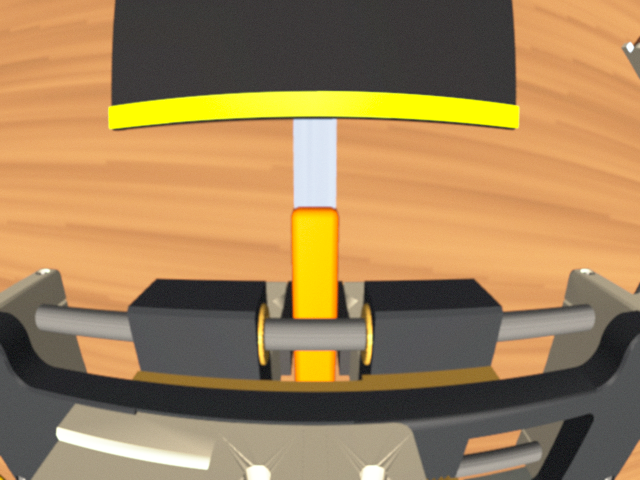

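View pics/a2_st.png

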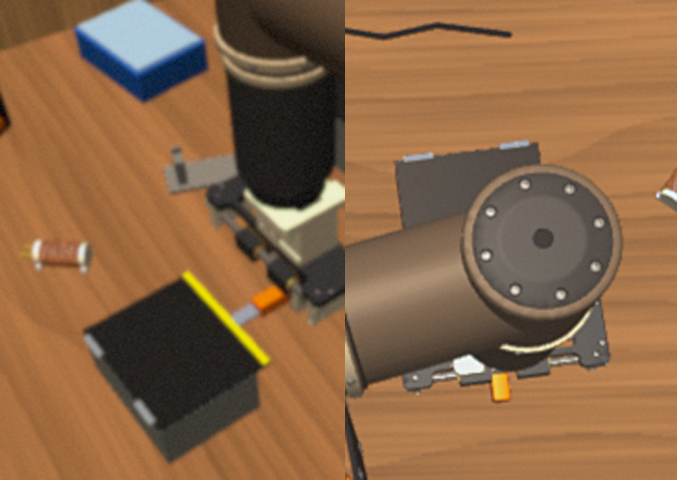

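>>> step_arm:
  commands: "0 0 -5 0 0 0; 0 0 -5 0 0 0; 1 0 -11.5 0 0 0; 2 0 -11.5 0 0 0; 3 0 -11 0 0 0; 4 0 -11 0 0 0; 5 0 -10.5 0 0 0; 6 0 -10 0 0 0"

```text
t: 10.65
eef_pos: [0.533, -0.0633, 0.1344]
ee_rot: [3.139, -0.001, 0.102]
force: [0.6, 0.3, -1.2]
width: 0.0178
```

```bash
python3 look.py a3
```

```text
{'t': 10.65, 'eef_pos': [0.533, -0.0633, 0.1344], 'ee_rot': [3.1393, -0.0009, 0.1022], 'width': 0.0178, 'force': [0.614, 0.2963, -1.2136], 'moment': [-0.0242, 0.0311, 0.0166]}
tip in unit frame [-0.0373 -0.0009  0.1254]
```

View pics/a3_w.png

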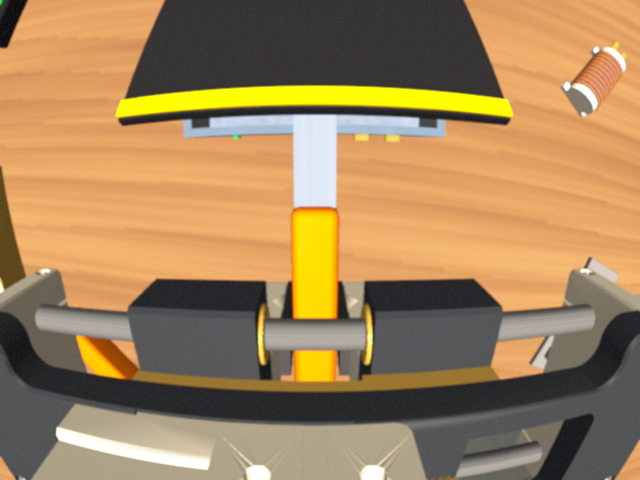

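View pics/a3_st.png

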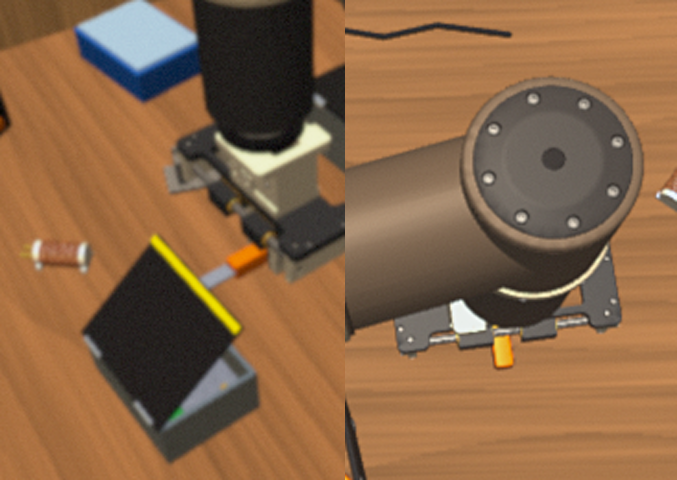

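>>> step_arm:
  commands: "7 0 -9 0 0 0; 8 0 -8.5 0 0 0; 9 0 -7.5 0 0 0; 9.5 0 -6.5 0 0 0; 10 0 -5.5 0 0 0; 10.5 0 -4.5 0 0 0; 11 0 -3.5 0 0 0; 11.5 0 -2 0 0 0"

```text
t: 11.8
eef_pos: [0.6094, -0.0554, 0.1808]
ee_rot: [3.139, -0.001, 0.102]
force: [0.0, 0.2, -1.5]
width: 0.0176
```

```bash
python3 look.py a4
```

```text
{'t': 11.8, 'eef_pos': [0.6094, -0.0554, 0.1808], 'ee_rot': [3.1393, -0.0007, 0.1022], 'width': 0.0176, 'force': [0.0105, 0.1546, -1.5284], 'moment': [-0.0705, 0.1019, 0.017]}
tip in unit frame [ 0.0395 -0.0007  0.1719]
```

View pics/a4_w.png

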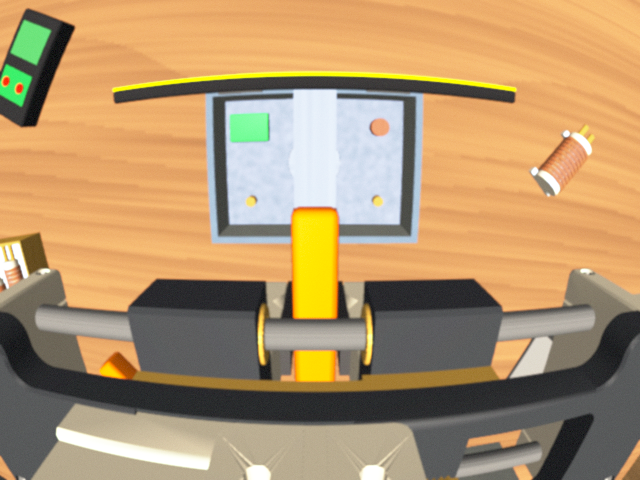

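View pics/a4_st.png

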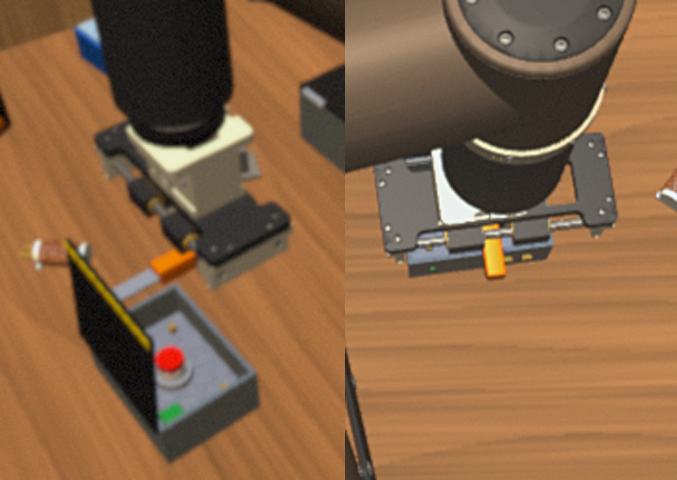

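>>> step_arm:
  commands: "11.5 0 -1 0 0 0; 11.5 0 0 0 0 0; 11.5 0 1 0 0 0; 11.5 0 2 0 0 0; 11 0 3 0 0 0; 11 0 4 0 0 0; 10 0 5 0 0 0; 10 0 6 0 0 0"

```text
t: 12.95
eef_pos: [0.6968, -0.0465, 0.1602]
ee_rot: [3.139, -0.0, 0.102]
force: [0.2, -0.0, -0.9]
width: 0.018
```

```bash
python3 look.py a5
```

```text
{'t': 12.95, 'eef_pos': [0.6968, -0.0465, 0.1602], 'ee_rot': [3.1393, -0.0004, 0.1022], 'width': 0.018, 'force': [0.2161, -0.0015, -0.943], 'moment': [-0.0614, -0.0277, -0.008]}
tip in unit frame [ 0.1273 -0.0006  0.1512]
```

View pics/a5_w.png

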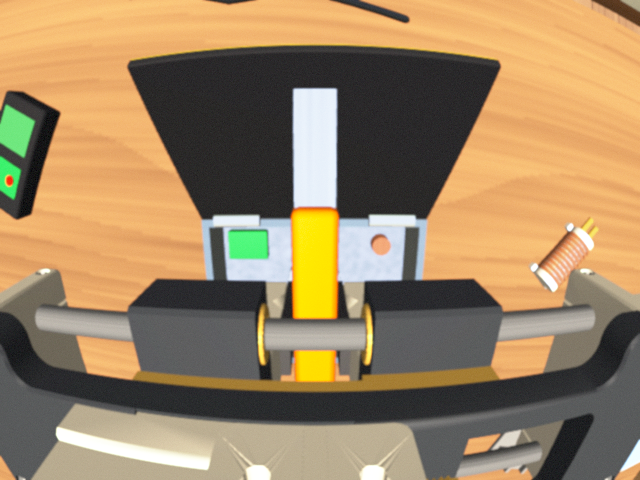

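View pics/a5_st.png

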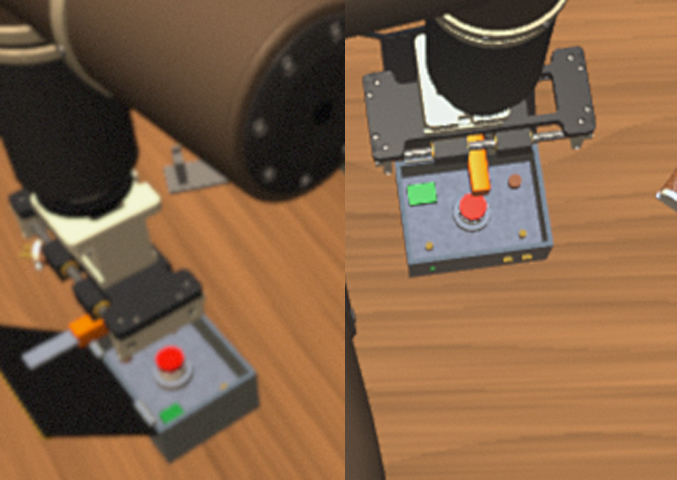

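```bash
python3 - <<'E'
from plan import *
st=get_state(); e=st['eef_pos']
plan([(e[0]-.02,e[1],.2,0,.1022),(.4794,-.3296,.19,.006,-.288)],st)
E
```

```text
-> [ 0.676 -0.047  0.2    0.     0.102] n 1
-19.9 -1.9 -40.2 0.002 0.001 -0.000
-> [ 0.479 -0.33   0.19   0.006 -0.288] n 6
-37.4 43.6 1.7 -0.000 0.001 0.065; -34.5 45.9 1.6 -0.000 0.001 0.065; -31.5 48.1 1.6 -0.000 0.001 0.065; -28.3 50.0 1.6 -0.000 0.001 0.065; -25.0 51.7 1.6 -0.000 0.001 0.065; -21.6 53.3 1.6 -0.000 0.001 0.065
```

>>> step_arm:
  commands: "-20 -2 -40 0.002 0 0; -37 44 2 0 0.001 0.065; -34 46 2 0 0.001 0.065; -31 48 2 0 0.001 0.065; -28 50 2 0 0.001 0.065; -25 52 2 0 0.001 0.065; -22 53 2 0 0.001 0.065; 0 0 0 0 0 0"

```text
t: 14.1
eef_pos: [0.4778, -0.3323, 0.1885]
ee_rot: [-3.141, -0.006, -0.293]
force: [0.7, 0.5, 0.1]
width: 0.0177
```

>>> step_arm:
  commands: "0 0 0 0 0 0; 0 0 0 0 0 0"

```text
t: 14.35
eef_pos: [0.4812, -0.3291, 0.1884]
ee_rot: [-3.14, -0.007, -0.286]
force: [1.2, 0.3, -0.3]
width: 0.0176
```

```bash
python3 - <<'E'
from look import *
st=look('b1')
plan([(.4794,-.3296,.19,.006,-.288),(.4794,-.3296,.09,.006,-.288)],st)
E
```

```text
{'t': 14.35, 'eef_pos': [0.4812, -0.3291, 0.1884], 'ee_rot': [-3.1404, -0.0069, -0.2864], 'width': 0.0176, 'force': [1.1568, 0.2699, -0.312], 'moment': [0.0228, 0.0364, -0.0348]}
tip in unit frame [-0.1223 -0.2951  0.18  ]
-> [ 0.479 -0.33   0.19   0.006 -0.288] n 1
-1.6 1.0 -1.6 -0.001 -0.001 0.002
-> [ 0.479 -0.33   0.09   0.006 -0.288] n 2
-0.3 -0.0 50.0 0.000 0.000 0.000
```

View pics/b1_w.png

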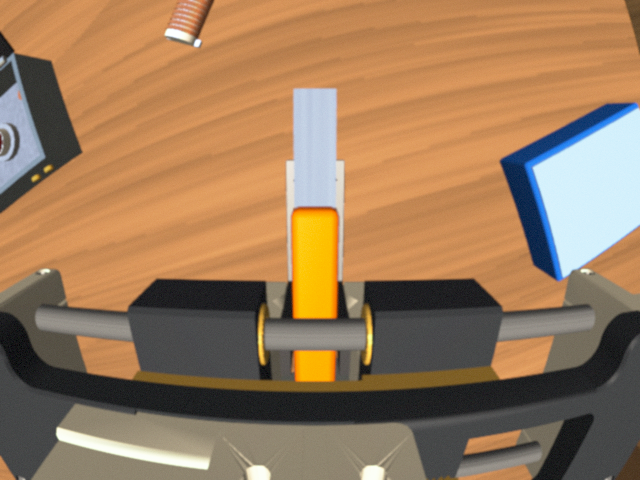

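View pics/b1_st.png

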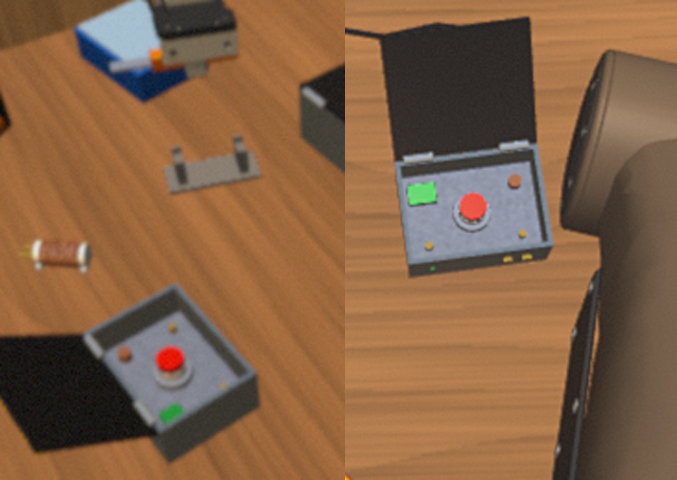

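>>> step_arm:
  commands: "-2 1 40 0 0 -0.002; 0 0 40 0 0 0; 0 0 40 0 0 0; 0 0 0 0 0 0; 0 0 0 0 0 0; 0 0 0 0 0 0"

```text
t: 15.25
eef_pos: [0.4805, -0.3307, 0.0701]
ee_rot: [-3.141, -0.01, -0.285]
force: [-0.0, 0.0, -0.5]
width: 0.0178
```

```bash
python3 - <<'E'
from look import *
st=look('b2')
plan([(.4794,-.3296,.0527,.006,-.288)],st)
E
```

```text
{'t': 15.25, 'eef_pos': [0.4805, -0.3307, 0.0701], 'ee_rot': [-3.1408, -0.0097, -0.2852], 'width': 0.0178, 'force': [-0.0136, 0.0481, -0.4995], 'moment': [0.0103, -0.0086, -0.0029]}
tip in unit frame [-0.1231 -0.2964  0.062 ]
-> [ 0.479 -0.33   0.053  0.006 -0.288] n 1
-1.6 -0.7 17.4 -0.001 -0.004 0.003
```

View pics/b2_w.png

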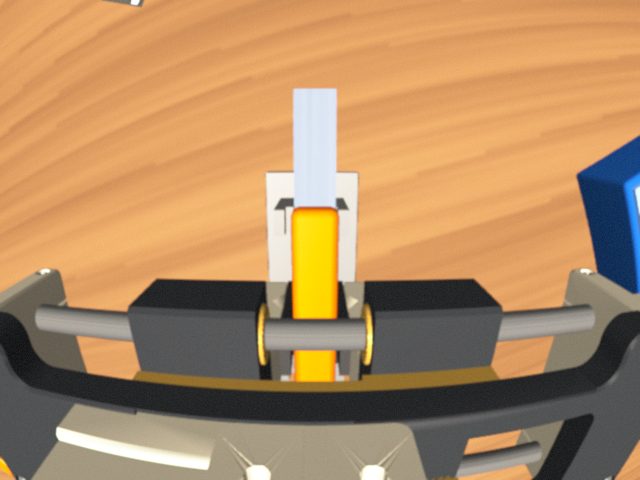

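>>> step_arm:
  commands: "-1 -0.7 6 0 -0.003 -0.003; 0 0 5 0 0 0; 0 0 3 0 0 0; 0 0 2 0 0 0; 0 0 0 0 0 0; 0 0 0 0 0 0"

```text
t: 16.15
eef_pos: [0.4782, -0.3293, 0.0527]
ee_rot: [-3.141, -0.003, -0.283]
force: [-2.8, 2.8, 7.0]
width: 0.0176
```

```bash
python3 look.py b3
```

```text
{'t': 16.15, 'eef_pos': [0.4782, -0.3293, 0.0527], 'ee_rot': [-3.1406, -0.003, -0.2827], 'width': 0.0176, 'force': [-2.818, 2.7914, 7.0008], 'moment': [0.9232, 1.0112, -0.0309]}
tip in unit frame [-0.1252 -0.2946  0.044 ]
```

View pics/b3_w.png

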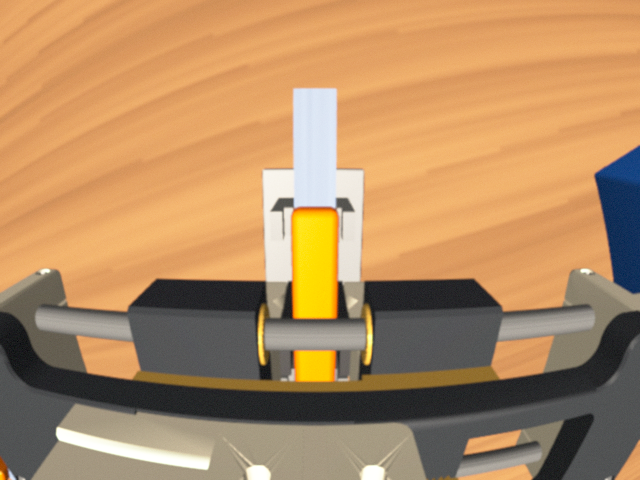

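Seated on the rest with 7 N contact at the same height as picked. Release and lift.

>>> step_arm:
  commands: "0 0 0 0 0 0; 0 0 0 0 0 0; 0 0 0 0 0 0; 0 0 0 0 0 0; 0 0 0 0 0 0"
  jaw: 60
  grip_force: 20

```text
t: 16.92
eef_pos: [0.4785, -0.3294, 0.0521]
ee_rot: [-3.141, -0.003, -0.283]
force: [0.4, 0.0, 0.3]
width: 0.0585
```

>>> step_arm:
  commands: "0 0 -20 0 0 0; 0 0 -40 0 0 0; 0 0 -45 0 0 0; 0 0 -45 0 0 0; 0 0 0 0 0 0"

```text
t: 17.55
eef_pos: [0.4799, -0.3303, 0.2064]
ee_rot: [-3.141, -0.011, -0.282]
force: [0.1, -0.2, -1.0]
width: 0.06
```

```bash
python3 - <<'E'
from look import *
st=look('b4')
p=grab_frame('top'); cv2.imwrite('pics/b4t.png',cv2.resize(p['frame'][100:330,280:560,::-1],None,fx=2.5,fy=2.5,interpolation=cv2.INTER_CUBIC))
for z in (.052,): print(proj(p,(*W(0),z)), [ (d['pixel'],d['conf']) for d in recognise(p,'plunger_top')])
T=W(0)
plan([(.58,-.2,.19,0,-.1),(T[0],T[1],.19,0,.1)],st)
E
```

```text
{'t': 17.55, 'eef_pos': [0.4799, -0.3303, 0.2064], 'ee_rot': [-3.1413, -0.011, -0.2823], 'width': 0.06, 'force': [0.0688, -0.2118, -0.9952], 'moment': [0.017, 0.0485, 0.0023]}
tip in unit frame [-0.1235 -0.2957  0.1984]
[349.69069933 171.65504299] [([348.2, 172.4], 0.74)]
-> [ 0.58 -0.2   0.19  0.   -0.1 ] n 3
19.9 -51.0 5.7 0.000 -0.004 -0.061; 23.0 -49.7 5.6 0.000 -0.004 -0.061; 26.0 -48.2 5.5 0.000 -0.004 -0.061
-> [ 0.662 -0.049  0.19   0.     0.1  ] n 3
22.0 -52.7 -0.0 0.000 0.000 -0.067; 25.5 -51.1 -0.0 0.000 0.000 -0.067; 28.9 -49.3 -0.0 0.000 0.000 -0.067
```

View pics/b4_w.png

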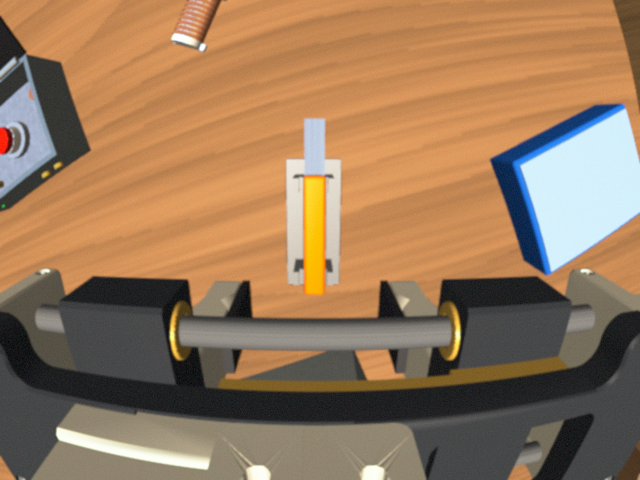

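View pics/b4t.png

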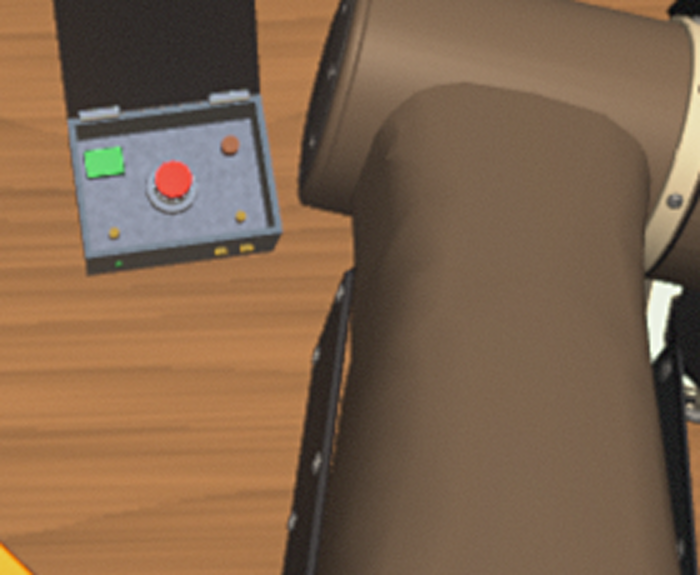

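View pics/b4_st.png

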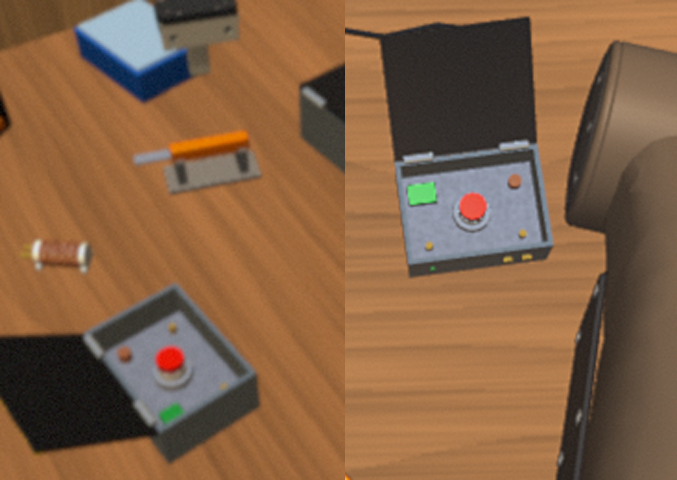

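>>> step_arm:
  commands: "20 -51 6 0 -0.004 -0.061; 23 -50 6 0 -0.004 -0.061; 26 -48 5 0 -0.003 -0.061; 22 -53 0 0 0 -0.067; 26 -51 0 0 0 -0.067; 29 -49 0 0 0 -0.067; 0 0 0 0 0 0; 0 0 0 0 0 0"
  jaw: 0

```text
t: 18.8
eef_pos: [0.6597, -0.0482, 0.1835]
ee_rot: [-3.139, 0.009, 0.102]
force: [0.4, -1.4, -1.2]
width: 0.0007
```

```bash
python3 - <<'E'
from look import *
st=look('c1'); T=W(.001)
plan([(T[0],T[1],.1,0,.1)],st)
p=grab_frame('wrist')
print(proj(p,(*W(0),.052),st),[ (d['pixel'],d['conf']) for d in recognise(p,'plunger_top')])
E
```

```text
{'t': 18.8, 'eef_pos': [0.6597, -0.0482, 0.1835], 'ee_rot': [-3.1389, 0.0095, 0.1017], 'width': 0.0007, 'force': [0.3505, -1.3508, -1.1724], 'moment': [-0.0043, -0.0343, 0.0257]}
tip in unit frame [0.0902 0.0014 0.1736]
-> [ 0.663 -0.049  0.1    0.     0.1  ] n 2
1.8 0.8 41.7 -0.001 0.005 0.001; 1.6 0.7 41.7 -0.001 0.005 0.001
[317.02230156 234.81439092] [([314.9, 228.0], 0.7)]
```

View pics/c1_w.png

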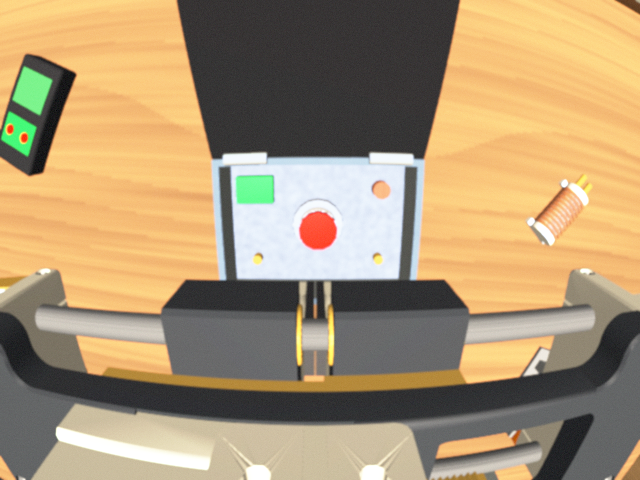

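View pics/c1_st.png

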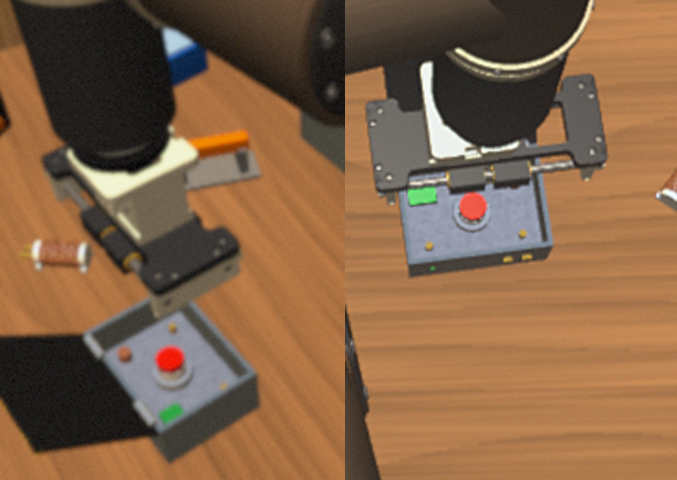

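>>> step_arm:
  commands: "2 1 40 0 0.005 0; 2 0.5 40 0 0.005 0; 0 0 0 0 0 0; 0 0 0 0 0 0; 0 0 0 0 0 0"

```text
t: 19.68
eef_pos: [0.6652, -0.0494, 0.1072]
ee_rot: [-3.139, -0.006, 0.101]
force: [0.1, 0.1, -0.3]
width: 0.0006
```

```bash
python3 look.py c2
```

```text
{'t': 19.675, 'eef_pos': [0.6652, -0.0494, 0.1072], 'ee_rot': [-3.1387, -0.0063, 0.1012], 'width': 0.0006, 'force': [0.1476, 0.1336, -0.2765], 'moment': [-0.0475, -0.015, 0.0211]}
tip in unit frame [ 0.0957 -0.0004  0.0988]
```

View pics/c2_w.png

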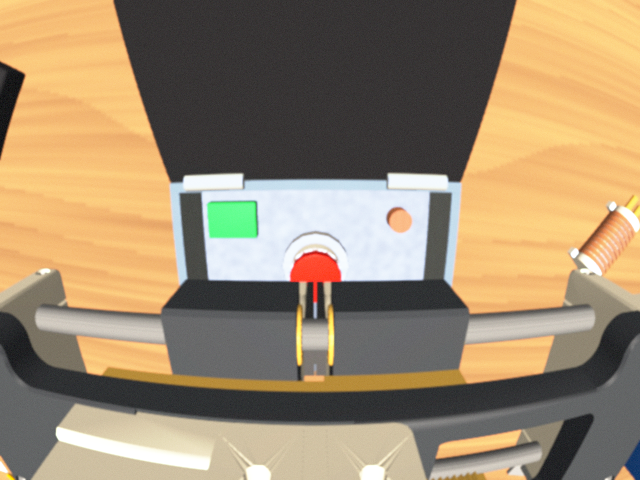

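View pics/c2_st.png

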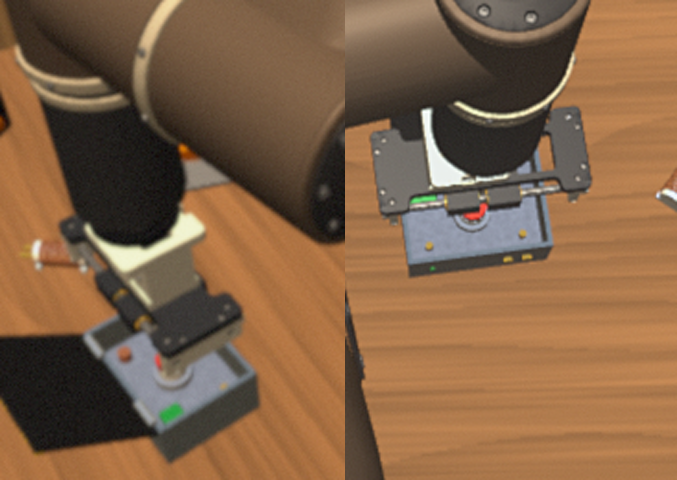

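>>> step_arm:
  commands: "0 0 12 0 0 0; 0 0 12 0 0 0; 0 0 0 0 0 0; 0 0 0 0 0 0"

```text
t: 20.32
eef_pos: [0.6641, -0.0493, 0.0806]
ee_rot: [-3.139, -0.003, 0.101]
force: [-0.3, 0.6, -0.0]
width: 0.0004
```

>>> step_arm:
  commands: "0 0 2 0 0 0; 0 0 2 0 0 0; 0 0 0 0 0 0"

```text
t: 20.7
eef_pos: [0.6643, -0.0492, 0.0772]
ee_rot: [-3.139, -0.004, 0.101]
force: [0.6, 0.5, 2.3]
width: 0.0001
```

>>> step_arm:
  commands: "0 0 2 0 0 0; 0 0 0 0 0 0"

```text
t: 20.95
eef_pos: [0.6643, -0.0492, 0.0751]
ee_rot: [-3.139, -0.004, 0.101]
force: [-0.0, 0.1, 1.6]
width: 0.0005
```

>>> step_arm:
  commands: "0 0 2 0 0 0; 0 0 0 0 0 0"

```text
t: 21.2
eef_pos: [0.6643, -0.0492, 0.073]
ee_rot: [-3.139, -0.003, 0.101]
force: [0.7, 0.5, 2.8]
width: 0.0008
```

>>> step_arm:
  commands: "0 0 2 0 0 0; 0 0 0 0 0 0; 0 0 0 0 0 0"

```text
t: 21.58
eef_pos: [0.6643, -0.0492, 0.0711]
ee_rot: [-3.139, -0.003, 0.101]
force: [0.7, -0.2, 3.4]
width: 0.0006
```

```bash
python3 look.py c3
```

```text
{'t': 21.575, 'eef_pos': [0.6643, -0.0492, 0.0711], 'ee_rot': [-3.1387, -0.0034, 0.1012], 'width': 0.0006, 'force': [0.7111, -0.2447, 3.4004], 'moment': [0.0124, -0.1484, 0.0189]}
tip in unit frame [ 0.0948 -0.0001  0.0624]
```

View pics/c3_w.png

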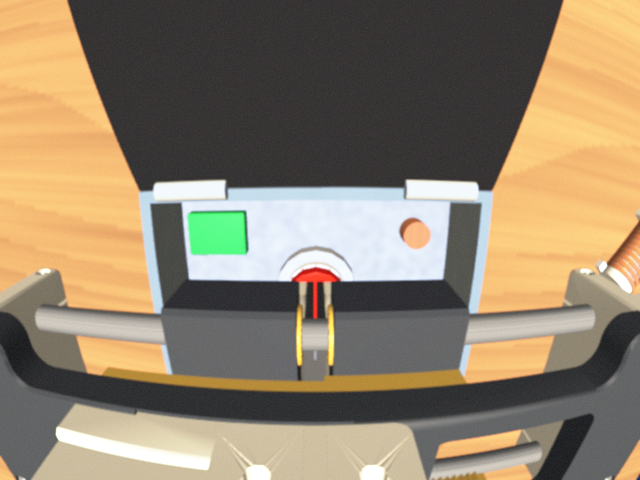

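>>> step_arm:
  commands: "0 0 2 0 0 0; 0 0 2 0 0 0; 0 0 2 0 0 0; 0 0 0 0 0 0; 0 0 0 0 0 0"

```text
t: 22.35
eef_pos: [0.6643, -0.0492, 0.0651]
ee_rot: [-3.139, -0.003, 0.101]
force: [0.6, 0.0, 5.3]
width: 0.0004
```

```bash
python3 - <<'E'
from look import *
st=look('c4')
F=[];Z=[]
for i in range(12):
    p=grab_frame('scene'); s=get_state(); F.append(s['force'][2]); Z.append(s['eef_pos'][2])
print(np.mean(F),np.std(F),np.mean(Z),np.std(Z),s['t'])
cv2.imwrite('pics/c4sc.png',cv2.resize(p['frame'][220:320,180:300,::-1],None,fx=6,fy=6,interpolation=cv2.INTER_CUBIC))
p=grab_frame('top')
cv2.imwrite('pics/c4tc.png',cv2.resize(p['frame'][130:220,290:420,::-1],None,fx=6,fy=6,interpolation=cv2.INTER_CUBIC))
E
```

```text
{'t': 22.35, 'eef_pos': [0.6643, -0.0492, 0.0651], 'ee_rot': [-3.1387, -0.0034, 0.1013], 'width': 0.0004, 'force': [0.5697, 0.0215, 5.3361], 'moment': [-0.0157, -0.2851, 0.078]}
tip in unit frame [ 0.0948 -0.0001  0.0564]
4.869450584271987 0.5618095742442436 0.06503244669190997 2.9092242152064377e-05 23.1
```

View pics/c4_w.png

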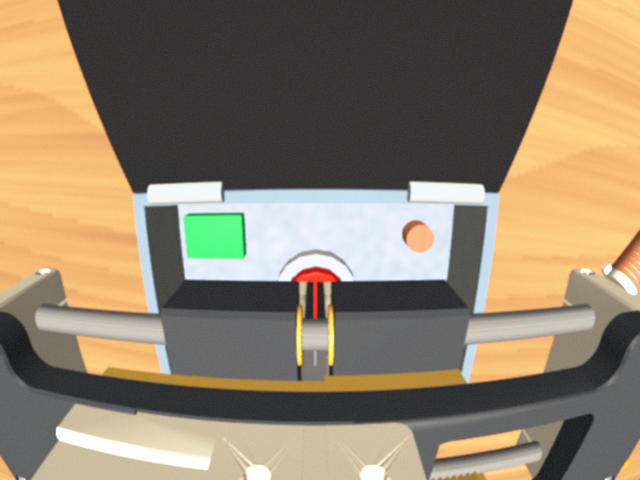

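View pics/c4sc.png

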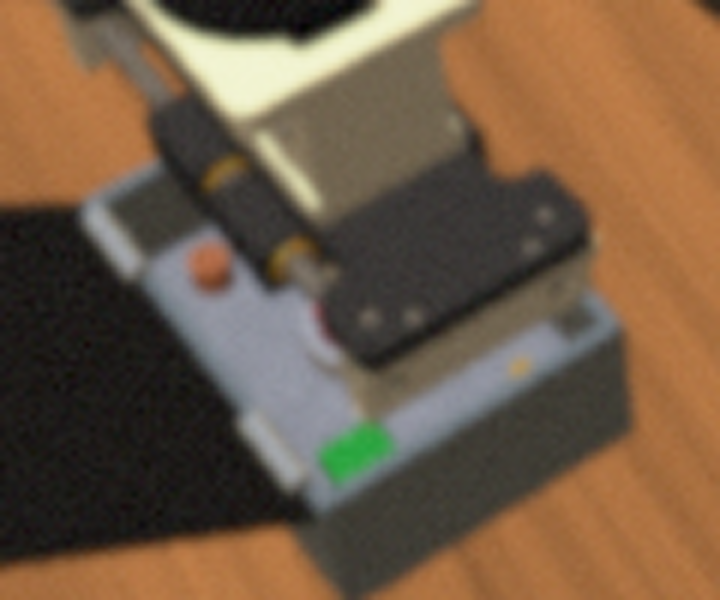

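View pics/c4tc.png

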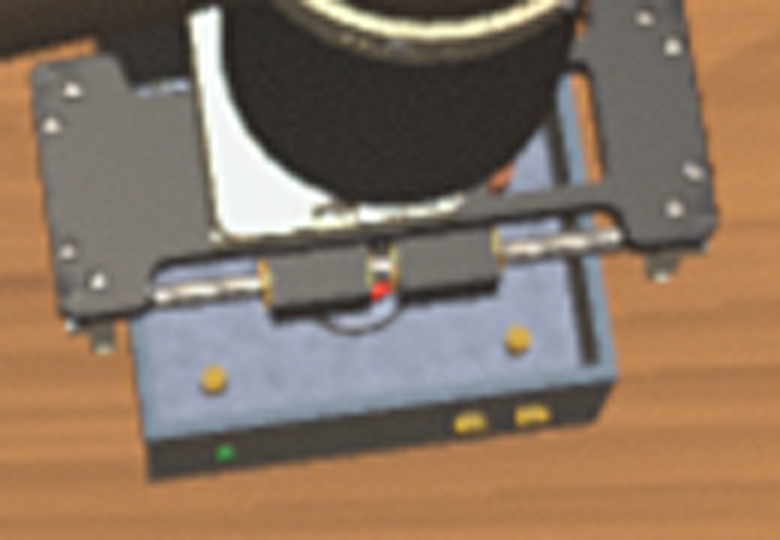

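>>> step_arm:
  commands: "0 0 0.6 0 0 0; 0 0 0 0 0 0; 0 0 0 0 0 0; 0 0 0 0 0 0; 0 0 0 0 0 0"

```text
t: 23.78
eef_pos: [0.6643, -0.0492, 0.0644]
ee_rot: [-3.139, -0.003, 0.101]
force: [1.5, -0.7, 5.5]
width: 0.0004
```

```bash
python3 - <<'E'
from look import *
F=[];Z=[]
for i in range(20):
    p=grab_frame('wrist'); s=get_state(); F.append(s['force'][2]); Z.append(s['eef_pos'][2])
print(np.mean(F),np.std(F)/20**.5,np.mean(Z),s['t'])
cv2.imwrite('pics/c5w.png',cv2.resize(p['frame'][230:310,255:375,::-1],None,fx=6,fy=6,interpolation=cv2.INTER_CUBIC))
E
```

```text
5.048294175941718 0.12706028932382146 0.06439922808662757 24.775
```

View pics/c5w.png

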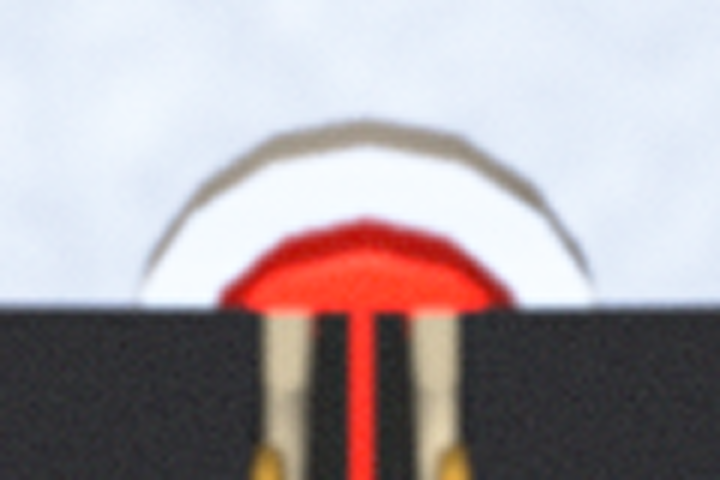

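```bash
python3 - <<'E'
from h import *
s=grab_frame('scene'); save(s,'fin.png'); st=get_state(); print(st['t'],st['eef_pos'],st['force'])
print(job_done())
E
```

```text
24.825 [ 0.66424851 -0.04921028  0.06436319] [ 2.15777352 -0.15768426  5.20065062]
the job is handed in; nothing more can be done
None
```

View pics/fin.png

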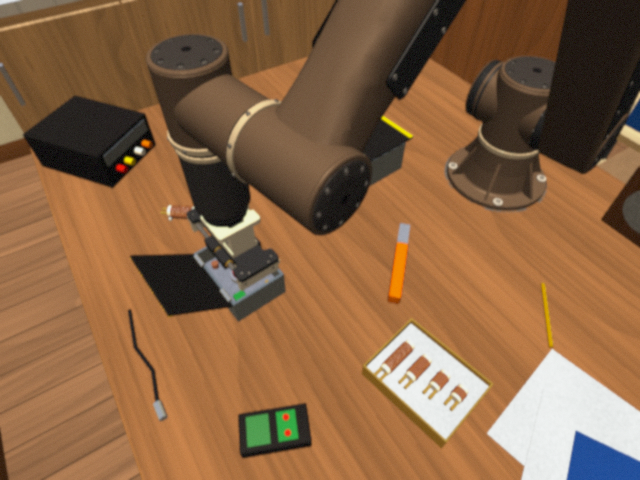

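I did the whole job as asked and handed it in at 24.8 s, with the closed fingers still holding the plunger down. I took the smaller blade from the rest and levered the 110 × 150 mm unit's cover up. Once past upright it fell fully open. I laid the blade back on its rest, then pressed the plunger.

- **Cover:** the last picture shows it lying back fully open. Only the blade touched it while it was being opened.
- **Blade:** it was set down with about 7 N of contact, at the height it was picked from. Pictures after release show it lying level on the rest.
- **Plunger:** 12.6 mm of travel by arm position and about 12.2 mm by the mean push of 5.05 N. The close wrist view shows the red part meeting the collar and no white band, though the lit collar is itself nearly white.
- **Coil and meter:** neither was touched. The meter is where it was in the last picture. The arm partly hides the coil there, but it was in place in the earlier views.

The wrist camera placed things 2–3 mm further ahead than the top camera did. I used a middle value for pressing the plunger. For sliding the blade under the lip I followed the wrist view, and the blade went in without touching the wall.

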